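# Square up a typewriter's two-ply cover and hold it over its screw posts

## Task

Two thin cover plates of the same size lie askew on each other on a small wooden block: tap or squeeze them while they rest there until all their edges are flush. Then lift both together as one pack, long side along the typewriter's width, and hold it level about 15 mm above the four threaded posts inside the open typewriter, with the plates' four holes straight above the posts' holes so that screws could be dropped in. Finish while still holding the pack there in the gripper; do not knock the typewriter, and leave the other things on the desk where they are.

Things in the scene. Friction and masses are not known exactly. Their poses are not given: they have to be found in the camera images.
- lower_plate: Lower of two cover plates: steel, 60 x 44 x 5 mm (x, y, z), about 80 g, lying flat on the wooden block, all four edges overhanging it. Origin at the centre of its underside; x along the 60 mm side, y along the 44 mm side, z up. Four 9 mm through holes at x = +-20, y = +-12 mm; the pattern is the same after a half turn.
- upper_plate: Upper plate: aluminium, about 35 g, outline, thickness, holes and axes as the lower, loose on it, shifted 5 to 8 mm lengthwise, up to 5 mm sideways, turned up to 0.12 rad. Origin at the centre of its underside (5 mm above the lower's). Close the gripper on both along the length, then across the width near each end in turn: one squeeze may leave them turned.
- block: Wooden rest block under the plates, 40 x 26 x 20 mm high, fixed to the desk, with the same direction as the lower plate. Origin at the centre of its underside, on the desk (z = 0); plates lie with their underside at z = 20 mm, so fingertips can reach below the plates beside the block.
- typewriter: Grey plastic typewriter, fixed, 360 (x, width) x 300 (y, depth) mm, origin at the centre of its underside. Keys on its +y side (tops 55 mm high); rubber roller along x at y = -108 mm, top 100 mm high; open lid on the back edge (y = -150 mm), leaning back, top 230 mm high. Side cheeks 90 mm high at |x| = 150 to 180 mm. Between them a flat black deck, 62 mm high, with the four posts.
- posts (a point): Centre of the four brass threaded posts in the typewriter, at the height of their tops (75 mm above the desk); axes as the typewriter's. Posts 11 mm in diameter stand 13 mm above the deck; 4 mm threaded holes in their tops at x = +-20, y = +-12 mm. Around them all is free at post-top height and above, to 80 mm from the centre in y and 140 mm in x.
- mug: Bystander: white ceramic mug, 80 mm across, 95 mm high, with pencils sticking up to 170 mm. Origin at the centre of its underside.
- paperweight: Bystander: glass dome paperweight, 62 mm across, 43 mm high, between the plates and the typewriter. Origin at the centre of its underside.
- stapler: Bystander: steel stapler with a sprung arm, 36 x 145 mm (x, y), about 62 mm high. Origin at the centre of its underside.
- tray: Bystander: aluminium tray 130 x 75 x 22 mm high holding two eraser blocks. Origin at the centre of its underside.
- screwdriver: Bystander: screwdriver 170 mm long lying on the desk along its x axis, handle towards -x.

How it is judged:
On the way:
1. the two plates' edges are flush (within 2 mm and 0.05 rad) while they still rest on the block (x of upper_plate in the frame of lower_plate between -0.002 and 0.002 m and y of upper_plate in the frame of lower_plate between -0.002 and 0.002 m and angle between the x axis of upper_plate and the x axis of lower_plate, either way round below 0.05 rad and z of lower_plate in the frame of block below 0.023 m and horizontal distance between lower_plate and block below 0.02 m), for 0.2 s.
At the end, for the whole second after the job is handed in: Gripper holds both plates: flush within 3 mm and 0.08 rad, one on the other, level within 0.1 rad, still; lower plate centred on the posts within 4 mm in x and y, long side along the typewriter's width within 0.1 rad, underside 5 to 28 mm above post tops; plates not touching the typewriter (x of upper_plate in the frame of lower_plate between -0.003 and 0.003 m and y of upper_plate in the frame of lower_plate between -0.003 and 0.003 m and angle between the x axis of upper_plate and the x axis of lower_plate, either way round below 0.08 rad and x of lower_plate in the frame of posts between -0.004 and 0.004 m and y of lower_plate in the frame of posts between -0.004 and 0.004 m and angle between the x axis of lower_plate and the x axis of posts, either way round below 0.1 rad and z of lower_plate in the frame of posts between 0.005 and 0.028 m and z of upper_plate in the frame of lower_plate between 0.003 and 0.0075 m and angle between each of lower_plate, upper_plate's own z axis and vertical below 0.1 rad and linear speed of each of lower_plate, upper_plate below 0.02 m/s and contact force between lower_plate and the fingers above 0.5 N and contact force between each of lower_plate, upper_plate and typewriter below 0.1 N); the arm keeps its last pose, push and grip.
It fails at once if the typewriter is knocked (more than 4 N) (contact force between typewriter and anything else above 4 N).
It fails at once if the mug, paperweight, stapler, tray or screwdriver is moved more than 25 mm (distance of any of mug, paperweight, stapler, tray, screwdriver from where it was at the start of the episode above 0.025 m).
It also fails if it takes over 64 s, if anything falls off the work surface, if the arm or the gripper's body presses on something with over 40 N, if the wrist force passes 120 N, or if a joint passes its speed limit or range.

## Robot

A 6-joint arm with a two-finger parallel gripper is mounted at the origin on the work surface. World frame = base frame: x ahead of the robot, y to its left, z up, the work surface at z = 0. Lengths are in m, angles in rad, forces in N, time in s.
With the tool pointing down it reaches from about 0.4 to 0.925 m from the base axis. Payload 12.5 kg.
Tool frame: the origin (TCP) lies where the fingers leave the gripper's body, on its centre line; the fingertips stand arm.tcp_to_tips ahead of it and the grasp point (between the pads) lies 59 mm ahead of it (arm.tcp_to_tips is the distance from the TCP to the fingertips, in m); z points along the fingers, y is the line along which they close (so a half turn about z gives the same grasp; the last joint's range is limited). The gripper opens to 95 mm and grips with 3 to 60 N. Pads are 20 mm wide; open, the fingers measure 119 mm over their backs; the gripper's body (75 mm by 180 mm) begins 59 mm behind the grasp point.
Start: joints at [1.219, 0.491, 1.559, -0, 1.092, -0.106], TCP at [0.152, 0.606, 0.292] pointing down, gripper open.
Joint ranges: [-3.1, 3.1], [-0.84, 2.19], [0.05, 2.79], [-1.13, 4.28], [0.06, 2.93], [-2.69, 2.69]. Speed limits (rad/s): [2.22, 2.22, 2.79, 3.14, 3.14, 3.14].

## Interface

Orientations are given as a unit quaternion [w, x, y, z].
In Python, from bench import arm, optics, spotter gives the robot as it stands.
- The arm moves only by the tool apply_moves, never from a script. Its argument "steps" is a list of rows, each an object with "linear": the shift along the world's x, y, z in units of 40 mm (1.0 is 40 mm), a list of three; "delta_rot": the turn, a rotation vector about the world's x, y, z in units of 5 degrees (1.0 is 5 degrees), a list of three; "gripper": the finger opening in mm, from 0 to 95.1. A call has 1 to 20 rows; each row shifts and turns the commanded pose from where the row before left it; what a row does not reach is not made up. A row lasts 1/12 s, in which the tool goes at most 41.7 mm and 7.16 degrees, less where a joint would pass 70% of its speed; a pose out of reach is approached as far as the arm can. A call is refused whole if a number of a shift passes 1 or a number of a turn 1, either way. A call with a gripper value outside its range is refused whole. The fingers move at their own pace and stop on an object; "grip_force" is the grip in N (left out, the last holds). Time passes only in rows, so rows that do not move let the fingers close. It gives the time, the measured TCP pose, the force, the opening and the grip force at its end, in the units of the state.
- arm.get_obs(): the state, without advancing time (a new reading comes with each control period).
- optics.snapshot(name): name is "scene" or "top"; returns a dict with "color" (420x560x3 uint8, red, green, blue), "mtx" (3x3 intrinsics, pixels), "position" and "orientation" of the camera in the world. Camera axes: x right, y down, z forward; pixel columns grow to the right and rows downward; lengths in m; the calibration is good to about 2 mm. A picture is of the moment at which its call begins. There is no depth.
- arm.finish_job(): hands the job in; it is judged then, once.
Trained networks look in the newest picture that a camera, given by its name, has taken for a name from the list of things; names that differ only in an ending like _2 or _b are one class to them, and where a whole thing is asked for, a point or a joint stands for the part that bears it (a point fixed in the world has none). Each returns a list of dicts, best first, with "p" (0 to 1); they miss things now and then, are a little off and sometimes report something else, mostly with a low value. They report only what shows in the picture. A call takes as long as a camera call.
- spotter.spot_in(camera, target): "centre" ([column, row] in pixels, amid what is visible of it).
The state is a dict: "time": time; "q": joint angles; "qd": joint speeds; "tau": joint torques, N m; "tool_pos": TCP position; "tool_rot": TCP orientation; "force": force on the tool from outside, world axes, zero at the start; "ft_torque": the same for the moment, N m; "grip_width": finger opening in m; "finger_force": force on a finger pad.
Only numpy, scipy, OpenCV 4.12 (cv2) and the standard library are available. Lean on these libraries where they do the work, as an engineer would, in place of code of your own. Each camera call takes 0.05 s, during which the arm holds its last target. There are 200 camera calls.

## Working session

There is one attempt and no reset: what is moved stays moved. The work goes in short steps, Python scripts to look and compute and a tool call to move; the robot and the scene stay as the last step left them, time stands still between calls to the robot, and variables do not carry over. Pictures are saved under pics/ and viewed, at most 10 in all, crops included, and the job is handed in when it is done.

Besides the shell and the picture viewer there is one more tool, called after "Emit:" in YAML: its name, and indented under it one key for each argument. apply_moves: Moves the arm, as the interface text tells. Its arguments: {"type":"object","properties":{"steps":{"type":"array"},"grip_force":{"type":"number"}},"required":["steps"]}

```bash
mkdir -p pics; cat > h.py <<'E'
import numpy as np, cv2
from scipy.spatial.transform import Rotation as R
from bench import arm, optics, spotter
def snap(n,f=None):
    s=optics.snapshot(n)
    if f: cv2.imwrite('pics/'+f,s['color'][:,:,::-1])
    return s
def rot(s):
    q=np.array(s['orientation']); 
    return R.from_quat(q[[1,2,3,0]]).as_matrix() if q.size==4 else q.reshape(3,3)
def ray(s,px):
    return np.array(s['position']), rot(s)@np.linalg.inv(s['mtx'])@np.array([px[0],px[1],1.])
def onz(s,px,z):
    p,d=ray(s,px); return p+d*(z-p[2])/d[2]
def proj(s,P):
    c=rot(s).T@(np.array(P)-s['position']); c=np.array(s['mtx'])@c; return c[:2]/c[2]
def tri(a,pa,b,pb):
    p,d=ray(a,pa);q,e=ray(b,pb);d/=np.linalg.norm(d);e/=np.linalg.norm(e)
    t=np.linalg.lstsq(np.c_[d,-e],q-p,rcond=None)[0]
    return (p+d*t[0]+q+e*t[1])/2, np.linalg.norm(p+d*t[0]-q-e*t[1])
E
python3 - <<'E'
from h import *
o=arm.get_obs();print({k:np.round(v,3) for k,v in o.items()},arm.tcp_to_tips)
S={n:snap(n,n+'0.png') for n in('scene','top')}
for n in S: print(n,S[n]['position'],np.round(rot(S[n]),3).tolist(),S[n]['mtx'].tolist())
for t in 'lower_plate upper_plate block typewriter posts mug paperweight stapler tray screwdriver'.split():
    r={}
    for n in S:
        l=spotter.spot_in(n,t); print(t,n,[(np.round(x['centre']),round(x['p'],2)) for x in l[:2]])
        if l:r[n]=l[0]['centre']
    if len(r)==2: print('   ',tri(S['scene'],r['scene'],S['top'],r['top']))
E
```

```text
{'time': np.float64(0.0), 'q': array([ 1.219,  0.492,  1.559,  0.   ,  1.092, -0.106]), 'qd': array([ 0.001, -0.001,  0.001, -0.001, -0.001,  0.   ]), 'tau': array([ 3.0000e-03, -6.1264e+01, -2.5818e+01,  6.9000e-02,  4.8000e-02,
       -0.0000e+00]), 'tool_pos': array([0.152, 0.606, 0.292]), 'tool_rot': array([-0.   ,  0.123,  0.992, -0.001]), 'force': array([-0.658, -0.071,  0.256]), 'ft_torque': array([-0.031,  0.011,  0.089]), 'finger_force': np.float64(0.0), 'grip_width': np.float64(0.095)} 0.0776
scene [1.03638691 0.35523357 0.73435205] [[-0.54, 0.673, -0.506], [0.842, 0.438, -0.316], [0.009, -0.597, -0.803]] [[429.0506174449056, 0.0, 285.3736814651265], [0.0, 429.0506174449056, 213.85469365820822], [0.0, 0.0, 1.0]]
top [0.42653775 0.08478069 1.15228739] [[0.008, -0.987, 0.158], [-1.0, -0.004, 0.025], [-0.024, -0.158, -0.987]] [[507.6464241417111, 0.0, 276.96889618294017], [0.0, 507.6464241417111, 205.75263424710406], [0.0, 0.0, 1.0]]
lower_plate scene [(array([357., 212.]), 0.46)]
lower_plate top [(array([229., 253.]), 0.66)]
    (array([0.50402259, 0.20856178, 0.02954967]), n
[... 935 characters left out ...]
), (array([255., 267.]), 0.22)]
paperweight top [(array([313., 223.]), 0.86)]
    (array([0.57151352, 0.02997626, 0.01521265]), np.float64(0.004144257620786943))
stapler scene [(array([255., 269.]), 0.6)]
stapler top [(array([288., 153.]), 0.77)]
    (array([0.72858909, 0.09295795, 0.02141245]), np.float64(0.00796994648731091))
tray scene [(array([479., 268.]), 0.98), (array([273., 203.]), 0.32)]
tray top [(array([130., 260.]), 0.88)]
    (array([0.48344151, 0.45025954, 0.00402396]), np.float64(0.009791363510112746))
screwdriver scene [(array([336., 298.]), 0.67)]
screwdriver top [(array([219., 170.]), 0.69)]
    (array([0.69125583, 0.25031838, 0.01059629]), np.float64(0.003410082000095378))
```

View pics/top0.png

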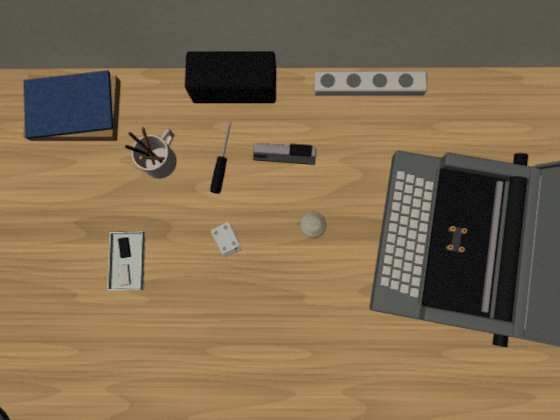

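View pics/scene0.png

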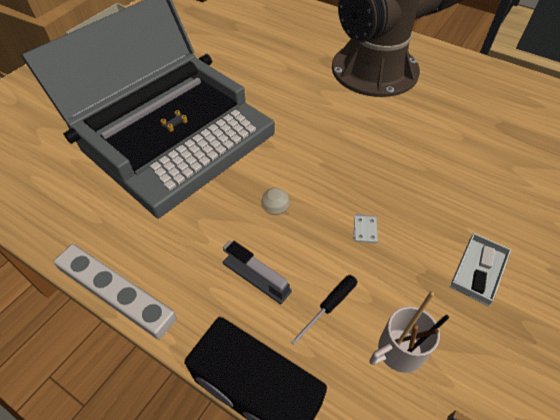

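The top view shows the plates at (225,239) and the posts at (457,239). The scene view shows them at (366,229) and (173,121). Next I'll zoom in on both and segment them.

```bash
python3 - <<'E'
from h import *
S={n:snap(n) for n in('scene','top')}
rows=[]
C={'top':[(225,239),(457,239)],'scene':[(366,229),(173,121)]}
for n in S:
    im=S[n]['color']; r=[]
    for u,v in C[n]: r.append(cv2.resize(im[v-25:v+25,u-30:u+30],None,fx=6,fy=6,interpolation=cv2.INTER_CUBIC))
    rows.append(np.hstack(r))
    hsv=cv2.cvtColor(im,cv2.COLOR_RGB2HSV)
    u,v=C[n][1]; m=np.zeros(im.shape[:2],np.uint8); m[v-25:v+25,u-30:u+30]=1
    m&=((hsv[...,1]>120)&(hsv[...,2]>90)).astype(np.uint8)
    k,_,st,ce=cv2.connectedComponentsWithStats(m)
    print(n,[(ce[i].round(1).tolist(),int(st[i,4])) for i in range(1,k) if st[i,4]>2])
    u,v=C[n][0]; m=np.zeros(im.shape[:2],np.uint8); m[v-25:v+25,u-30:u+30]=1
    m&=((hsv[...,1]<70)&(hsv[...,2]>110)).astype(np.uint8)
    c=max(cv2.findContours(m,0,1)[0],key=cv2.contourArea); print('plate',cv2.minAreaRect(c),cv2.contourArea(c))
cv2.imwrite('pics/crop1.png',np.vstack(rows)[:,:,::-1])
E
```

```text
scene [([177.2, 112.4], 23), ([184.2, 118.2], 32), ([163.2, 120.8], 21), ([170.3, 126.8], 30)]
plate ((365.0, 228.0), (28.0, 24.0), 90.0) 580.5
top [([452.1, 228.3], 30), ([463.4, 230.2], 25), ([449.4, 246.9], 27), ([461.3, 249.0], 24)]
plate ((225.9761505126953, 239.3592529296875), (31.300134658813477, 21.533552169799805), 64.44003295898438) 589.5
```

View pics/crop1.png

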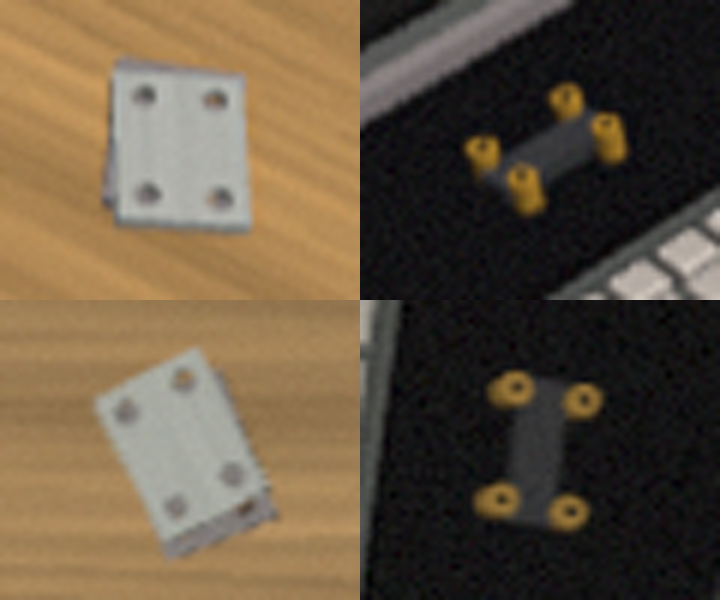

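Crop 1 shows all four holes of the upper plate and all four post holes in both views. The lower plate peeks out at the lower-right end in the top view. I'll triangulate these points.

```bash
python3 - <<'E'
from h import *
S={n:snap(n) for n in('scene','top')}
f=lambda P,o,d:[((x-d[0]+.5)/6-.5+o[0],(y-d[1]+.5)/6-.5+o[1]) for x,y in P]
ps=f([(145,95),(216,99),(148,193),(221,197)],(336,204),(0,0))
pt=f([(125,411),(183,380),(233,474),(176,506)],(195,214),(0,300))
qs=f([(567,95),(606,123),(483,148),(522,178)],(143,96),(360,0))
qt=f([(517,387),(584,401),(502,499),(571,512)],(427,214),(360,300))
for nm,a,b,z in(('plate',ps,pt,.03),('posts',qs,qt,.075)):
    A=np.array([onz(S['scene'],p,z)for p in a]);B=np.array([onz(S['top'],p,z)for p in b])
    print(nm);print('scene@z',A.round(4).tolist());print('top@z',B.round(4).tolist())
    print('ctr',A.mean(0),B.mean(0))
    # match nearest
    for i in range(4):
        j=np.argmin(np.linalg.norm(B-A[i],axis=1)); P,e=tri(S['scene'],a[i],S['top'],b[j]); print(i,j,P.round(4),round(e,4))
cor=f([(95,402),(198,348),(268,488),(162,545),(170,557),(274,515),(215,368)],(195,214),(0,300))
print([onz(S['top'],p,z).round(4).tolist() for p,z in zip(cor,[.03]*4+[.025]*3)])
for z in (0.0595,):
    pass
o=arm.get_obs();print(R.from_quat(np.array(o['tool_rot'])[[1,2,3,0]]).as_matrix().round(3),o['time'])
E
```

```text
plate
scene@z [[0.5215, 0.2124, 0.03], [0.5099, 0.2333, 0.03], [0.5567, 0.2312, 0.03], [0.545, 0.2521, 0.03]]
top@z [[0.5464, 0.2499, 0.03], [0.5581, 0.2286, 0.03], [0.5232, 0.2092, 0.03], [0.5112, 0.23, 0.03]]
ctr [0.53328373 0.2322314  0.03      ] [0.53472454 0.22941082 0.03      ]
0 2 [0.5225 0.2108 0.0304] 0.0036
1 3 [0.5107 0.2317 0.0301] 0.0035
2 1 [0.5575 0.2299 0.0303] 0.0029
3 0 [0.5459 0.251  0.0305] 0.0025
posts
scene@z [[0.5081, -0.2745, 0.075], [0.5123, -0.2512, 0.075], [0.5487, -0.2808, 0.075], [0.5533, -0.2571, 0.075]]
top@z [[0.5526, -0.2606, 0.075], [0.5477, -0.2838, 0.075], [0.513, -0.2535, 0.075], [0.5086, -0.2773, 0.075]]
ctr [ 0.53060314 -0.26590122  0.075     ] [ 0.53049449 -0.2687881   0.075     ]
0 3 [ 0.508  -0.2764  0.0743] 0.0025
1 2 [ 0.5124 -0.2526  0.0747] 0.0022
2 1 [ 0.5475 -0.2837  0.0729] 0.0018
3 0 [ 0.5522 -0.2602  0.073 ] 0.0023
[[0.5497, 0.2611, 0.03], [0.5701, 0.2232, 0.03], [0.5181, 0.1961, 0.03], [0.4969, 0.2349, 0.03], [0.4928, 0.2325, 0.025], [0.5085, 0.1942, 0.025], [0.5632, 0.2173, 0.025]]
[[-0.97   0.243  0.   ]
 [ 0.243  0.97   0.   ]
 [-0.     0.    -1.   ]] 1.3
```

Emit:
apply_moves:
  steps:
    - {"linear": [0.59, -0.59, 0], "delta_rot": [0, 0, -0.66], "gripper": 95}
    - {"linear": [0.59, -0.59, 0], "delta_rot": [0, 0, -0.66], "gripper": 95}
    - {"linear": [0.59, -0.59, 0], "delta_rot": [0, 0, -0.66], "gripper": 95}
    - {"linear": [0.59, -0.59, 0], "delta_rot": [0, 0, -0.66], "gripper": 95}
    - {"linear": [0.59, -0.59, 0], "delta_rot": [0, 0, -0.66], "gripper": 95}
    - {"linear": [0.59, -0.59, 0], "delta_rot": [0, 0, -0.66], "gripper": 95}
    - {"linear": [0.59, -0.59, 0], "delta_rot": [0, 0, -0.66], "gripper": 95}
    - {"linear": [0.59, -0.59, 0], "delta_rot": [0, 0, -0.66], "gripper": 95}
    - {"linear": [0.59, -0.59, 0], "delta_rot": [0, 0, -0.66], "gripper": 95}
    - {"linear": [0.59, -0.59, 0], "delta_rot": [0, 0, -0.66], "gripper": 95}
    - {"linear": [0.59, -0.59, -0.3], "delta_rot": [0, 0, -0.66], "gripper": 95}
    - {"linear": [0.59, -0.59, -0.3], "delta_rot": [0, 0, -0.66], "gripper": 95}
    - {"linear": [0.59, -0.59, -0.4], "delta_rot": [0, 0, -0.66], "gripper": 95}
    - {"linear": [0.59, -0.59, -0.4], "delta_rot": [0, 0, -0.66], "gripper": 95}
    - {"linear": [0.59, -0.59, -0.4], "delta_rot": [0, 0, -0.66], "gripper": 95}
    - {"linear": [0.59, -0.59, -0.4], "delta_rot": [0, 0, -0.66], "gripper": 95}
    - {"linear": [0, 0, 0], "delta_rot": [0, 0, 0], "gripper": 95}
    - {"linear": [0, 0, 0], "delta_rot": [0, 0, 0], "gripper": 95}
    - {"linear": [0, 0, 0], "delta_rot": [0, 0, 0], "gripper": 95}
  grip_force: 10

```text
time: 2.88
tool_pos: [0.5295, 0.2288, 0.2044]
tool_rot: [-0.0, 0.551, 0.835, 0.0]
force: [-0.5, 0.1, -0.3]
grip_width: 0.095
finger_force: 0.0
```

Emit:
apply_moves:
  steps:
    - {"linear": [0.04, -0.01, -0.6], "delta_rot": [0, 0, 0], "gripper": 95}
    - {"linear": [0, 0, -0.6], "delta_rot": [0, 0, 0], "gripper": 95}
    - {"linear": [0, 0, -0.6], "delta_rot": [0, 0, 0], "gripper": 95}
    - {"linear": [0, 0, -0.6], "delta_rot": [0, 0, 0], "gripper": 95}
    - {"linear": [0, 0, -0.6], "delta_rot": [0, 0, 0], "gripper": 95}
    - {"linear": [0, 0, 0], "delta_rot": [0, 0, 0], "gripper": 95}
    - {"linear": [0, 0, 0], "delta_rot": [0, 0, 0], "gripper": 80}
    - {"linear": [0, 0, 0], "delta_rot": [0, 0, 0], "gripper": 74}
    - {"linear": [0, 0, 0], "delta_rot": [0, 0, 0], "gripper": 71}
    - {"linear": [0, 0, 0], "delta_rot": [0, 0, 0], "gripper": 69}
    - {"linear": [0, 0, 0], "delta_rot": [0, 0, 0], "gripper": 67}
    - {"linear": [0, 0, 0], "delta_rot": [0, 0, 0], "gripper": 65}
    - {"linear": [0, 0, 0], "delta_rot": [0, 0, 0], "gripper": 63}
    - {"linear": [0, 0, 0], "delta_rot": [0, 0, 0], "gripper": 61}
    - {"linear": [0, 0, 0], "delta_rot": [0, 0, 0], "gripper": 59}
    - {"linear": [0, 0, 0], "delta_rot": [0, 0, 0], "gripper": 58}
    - {"linear": [0, 0, 0], "delta_rot": [0, 0, 0], "gripper": 58}
    - {"linear": [0, 0, 0], "delta_rot": [0, 0, 0], "gripper": 58}
    - {"linear": [0, 0, 0], "delta_rot": [0, 0, 0], "gripper": 58}

```text
time: 4.47
tool_pos: [0.5311, 0.2281, 0.0844]
tool_rot: [-0.0, 0.551, 0.834, -0.0]
force: [-3.5, -1.4, 5.2]
grip_width: 0.0599
finger_force: 10.0
```

Emit:
apply_moves:
  steps:
    - {"linear": [0, 0, 0], "delta_rot": [0, 0, 0], "gripper": 80}
    - {"linear": [0, 0, 0], "delta_rot": [0, 0, 0], "gripper": 90}
    - {"linear": [0, 0, 0.8], "delta_rot": [0, 0, 0], "gripper": 90}
    - {"linear": [0, 0, 0.8], "delta_rot": [0, 0, 0], "gripper": 90}
    - {"linear": [0.1, 0.044, 0], "delta_rot": [0, 0, 1], "gripper": 90}
    - {"linear": [0.1, 0.044, 0], "delta_rot": [0, 0, 1], "gripper": 90}
    - {"linear": [0.1, 0.044, 0], "delta_rot": [0, 0, 1], "gripper": 90}
    - {"linear": [0.1, 0.044, 0], "delta_rot": [0, 0, 1], "gripper": 90}
    - {"linear": [0, 0, 0], "delta_rot": [0, 0, 1], "gripper": 90}
    - {"linear": [0, 0, 0], "delta_rot": [0, 0, 1], "gripper": 90}
    - {"linear": [0, 0, 0], "delta_rot": [0, 0, 1], "gripper": 80}
    - {"linear": [0, 0, 0], "delta_rot": [0, 0, 1], "gripper": 80}
    - {"linear": [0, 0, 0], "delta_rot": [0, 0, 1], "gripper": 80}
    - {"linear": [0, 0, 0], "delta_rot": [0, 0, 1], "gripper": 80}
    - {"linear": [0, 0, 0], "delta_rot": [0, 0, 1], "gripper": 80}
    - {"linear": [0, 0, 0], "delta_rot": [0, 0, 1], "gripper": 80}
    - {"linear": [0, 0, 0], "delta_rot": [0, 0, 1], "gripper": 80}
    - {"linear": [0, 0, 0], "delta_rot": [0, 0, 1], "gripper": 80}
    - {"linear": [0, 0, 0], "delta_rot": [0, 0, 1], "gripper": 80}
    - {"linear": [0, 0, 0], "delta_rot": [0, 0, 1], "gripper": 80}

```text
time: 6.13
tool_pos: [0.5476, 0.2354, 0.1481]
tool_rot: [0.0, -0.116, 0.993, 0.0]
force: [-0.3, 0.4, 0.8]
grip_width: 0.0802
finger_force: 0.0
```

Emit:
apply_moves:
  steps:
    - {"linear": [0, 0, 0], "delta_rot": [0, 0, 1], "gripper": 80}
    - {"linear": [0, 0, 0], "delta_rot": [0, 0, 1], "gripper": 80}
    - {"linear": [0, 0, 0], "delta_rot": [0, 0, 0], "gripper": 80}
    - {"linear": [0, 0, 0], "delta_rot": [0, 0, 0], "gripper": 80}

```text
time: 6.47
tool_pos: [0.5474, 0.2353, 0.1482]
tool_rot: [0.0, -0.199, 0.98, 0.0]
force: [0.5, 0.2, 0.7]
grip_width: 0.0802
finger_force: 0.0
```

Emit:
apply_moves:
  steps:
    - {"linear": [0, 0, -0.6], "delta_rot": [0, 0, 0], "gripper": 75}
    - {"linear": [0, 0, -0.6], "delta_rot": [0, 0, 0], "gripper": 75}
    - {"linear": [0, 0, -0.4], "delta_rot": [0, 0, 0], "gripper": 75}
    - {"linear": [0, 0, 0], "delta_rot": [0, 0, 0], "gripper": 65}
    - {"linear": [0, 0, 0], "delta_rot": [0, 0, 0], "gripper": 58}
    - {"linear": [0, 0, 0], "delta_rot": [0, 0, 0], "gripper": 54}
    - {"linear": [0, 0, 0], "delta_rot": [0, 0, 0], "gripper": 51}
    - {"linear": [0, 0, 0], "delta_rot": [0, 0, 0], "gripper": 49}
    - {"linear": [0, 0, 0], "delta_rot": [0, 0, 0], "gripper": 47}
    - {"linear": [0, 0, 0], "delta_rot": [0, 0, 0], "gripper": 45}
    - {"linear": [0, 0, 0], "delta_rot": [0, 0, 0], "gripper": 43}
    - {"linear": [0, 0, 0], "delta_rot": [0, 0, 0], "gripper": 42}
    - {"linear": [0, 0, 0], "delta_rot": [0, 0, 0], "gripper": 42}
    - {"linear": [0, 0, 0], "delta_rot": [0, 0, 0], "gripper": 42}
    - {"linear": [0, 0, 0], "delta_rot": [0, 0, 0], "gripper": 42}

```text
time: 7.72
tool_pos: [0.5475, 0.2353, 0.0846]
tool_rot: [0.0, -0.2, 0.98, 0.0]
force: [0.1, -1.5, 6.1]
grip_width: 0.0438
finger_force: 10.0
```

Emit:
apply_moves:
  steps:
    - {"linear": [0, 0, 0], "delta_rot": [0, 0, 0], "gripper": 55}
    - {"linear": [0, 0, 0], "delta_rot": [0, 0, 0], "gripper": 65}
    - {"linear": [0, 0, 0], "delta_rot": [0, 0, 0], "gripper": 65}
    - {"linear": [-0.3, -0.13, 0], "delta_rot": [0, 0, 0], "gripper": 65}
    - {"linear": [-0.3, -0.13, 0], "delta_rot": [0, 0, 0], "gripper": 65}
    - {"linear": [-0.2, -0.09, 0], "delta_rot": [0, 0, 0], "gripper": 65}
    - {"linear": [0, 0, 0], "delta_rot": [0, 0, 0], "gripper": 58}
    - {"linear": [0, 0, 0], "delta_rot": [0, 0, 0], "gripper": 52}
    - {"linear": [0, 0, 0], "delta_rot": [0, 0, 0], "gripper": 49}
    - {"linear": [0, 0, 0], "delta_rot": [0, 0, 0], "gripper": 47}
    - {"linear": [0, 0, 0], "delta_rot": [0, 0, 0], "gripper": 45}
    - {"linear": [0, 0, 0], "delta_rot": [0, 0, 0], "gripper": 43}
    - {"linear": [0, 0, 0], "delta_rot": [0, 0, 0], "gripper": 42}
    - {"linear": [0, 0, 0], "delta_rot": [0, 0, 0], "gripper": 42}
    - {"linear": [0, 0, 0], "delta_rot": [0, 0, 0], "gripper": 42}

```text
time: 8.97
tool_pos: [0.5153, 0.2213, 0.0842]
tool_rot: [0.0, -0.2, 0.98, 0.0]
force: [0.7, 0.2, -0.7]
grip_width: 0.0442
finger_force: 10.0
```

Emit:
apply_moves:
  steps:
    - {"linear": [0, 0, 0], "delta_rot": [0, 0, 0], "gripper": 55}
    - {"linear": [0, 0, 0], "delta_rot": [0, 0, 0], "gripper": 65}
    - {"linear": [0.4, 0.17, 0], "delta_rot": [0, 0, 0], "gripper": 65}
    - {"linear": [0, 0, 0.7], "delta_rot": [0, 0, 0], "gripper": 80}
    - {"linear": [-0.9, 0, 0.7], "delta_rot": [0, 0, 0], "gripper": 80}
    - {"linear": [-0.9, 0, 0.6], "delta_rot": [0, 0, 0], "gripper": 80}
    - {"linear": [-0.9, 0, 0], "delta_rot": [0, 0, 0], "gripper": 80}
    - {"linear": [0, 0, 0], "delta_rot": [0, 0, 0], "gripper": 80}
    - {"linear": [0, 0, 0], "delta_rot": [0, 0, 0], "gripper": 80}

```text
time: 9.72
tool_pos: [0.4266, 0.2282, 0.1617]
tool_rot: [0.0, -0.201, 0.98, 0.0]
force: [0.7, -0.6, -0.1]
grip_width: 0.0799
finger_force: 0.0
```

```bash
python3 - <<'E'
from h import *
S={n:snap(n) for n in('scene','top')}
C={'top':(225,239),'scene':(366,229)}
cv2.imwrite('pics/crop2.png',np.hstack([cv2.resize(S[n]['color'][v-25:v+25,u-22:u+22],None,fx=9,fy=9,interpolation=cv2.INTER_CUBIC) for n,(u,v) in C.items()])[:,:,::-1])
o=arm.get_obs();print(o['tool_pos'],o['time'])
E
```

```text
[0.42841884 0.22826768 0.16113583] 9.8167
```

View pics/crop2.png

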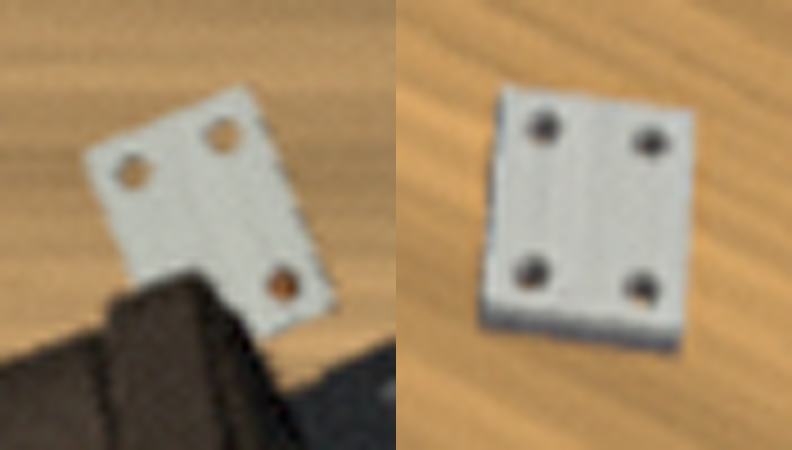

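The plates now look flush: the outlines coincide, and wood shows through the holes in the top view. I'll check the pack centre against the squeeze centre, which gives the camera-to-robot offset.

```bash
python3 - <<'E'
from h import *
S={n:snap(n) for n in('scene','top')}
f=lambda P,o,d:[((x-d+.5)/9-.5+o[0],(y+.5)/9-.5+o[1]) for x,y in P]
A=np.array([onz(S['scene'],p,.03) for p in f([(545,127),(652,143),(532,272),(643,290)],(344,204),396)])
B=np.array([onz(S['top'],p,.03) for p in f([(132,171),(222,134),(283,284)],(203,214),0)])
print(A.round(4).tolist(),A.mean(0),'\n',B.round(4).tolist(),(B[0]+B[2])/2)
d=A[2]+A[3]-A[0]-A[1];print('angles',np.degrees(np.arctan2(d[1],d[0])),np.degrees(np.arctan2(*(B[1]-B[2])[[1,0]])))
E
```

```text
[[0.5171, 0.211, 0.03], [0.508, 0.2333, 0.03], [0.5542, 0.2264, 0.03], [0.5452, 0.2491, 0.03]] [0.53112975 0.22994752 0.03      ] 
 [[0.5454, 0.2458, 0.03], [0.5547, 0.2237, 0.03], [0.5176, 0.2078, 0.03]] [0.5314717  0.22678955 0.03      ]
angles 22.821938518653 23.242275803828065
```

Emit:
apply_moves:
  steps:
    - {"linear": [0.65, 0, 0], "delta_rot": [0, 0, 0], "gripper": 80}
    - {"linear": [0.65, 0, 0], "delta_rot": [0, 0, 0], "gripper": 80}
    - {"linear": [0.65, 0, 0], "delta_rot": [0, 0, 0], "gripper": 80}
    - {"linear": [0.62, 0, 0], "delta_rot": [0, 0, 0], "gripper": 75}
    - {"linear": [0, 0, 0], "delta_rot": [0, 0, 0], "gripper": 75}
    - {"linear": [0, 0, 0], "delta_rot": [0, 0, 0], "gripper": 75}
    - {"linear": [0, 0, -0.65], "delta_rot": [0, 0, 0], "gripper": 75}
    - {"linear": [0, 0, -0.65], "delta_rot": [0, 0, 0], "gripper": 75}
    - {"linear": [0, 0, -0.6], "delta_rot": [0, 0, 0], "gripper": 70}
    - {"linear": [0, 0, 0], "delta_rot": [0, 0, 0], "gripper": 60}
    - {"linear": [0, 0, 0], "delta_rot": [0, 0, 0], "gripper": 52}
    - {"linear": [0, 0, 0], "delta_rot": [0, 0, 0], "gripper": 49}
    - {"linear": [0, 0, 0], "delta_rot": [0, 0, 0], "gripper": 47}
    - {"linear": [0, 0, 0], "delta_rot": [0, 0, 0], "gripper": 45}
    - {"linear": [0, 0, 0], "delta_rot": [0, 0, 0], "gripper": 43}
    - {"linear": [0, 0, 0], "delta_rot": [0, 0, 0], "gripper": 42}
    - {"linear": [0, 0, 0], "delta_rot": [0, 0, 0], "gripper": 40}
    - {"linear": [0, 0, 0], "delta_rot": [0, 0, 0], "gripper": 40}
  grip_force: 15

```text
time: 11.42
tool_pos: [0.5308, 0.2282, 0.086]
tool_rot: [0.001, -0.2, 0.98, 0.0]
force: [-1.1, -0.1, 7.2]
grip_width: 0.0438
finger_force: 15.0
```

Emit:
apply_moves:
  steps:
    - {"linear": [0, 0, 0], "delta_rot": [0, 0, 0], "gripper": 36}
    - {"linear": [0, 0, 0], "delta_rot": [0, 0, 0], "gripper": 36}
    - {"linear": [0, 0, 0], "delta_rot": [0, 0, 0], "gripper": 36}
    - {"linear": [0, 0, 0.1], "delta_rot": [0, 0, 0], "gripper": 36}
    - {"linear": [0, 0, 0.2], "delta_rot": [0, 0, 0], "gripper": 36}
    - {"linear": [0, 0, 0.4], "delta_rot": [0, 0, 0], "gripper": 36}
    - {"linear": [0, 0, 0.5], "delta_rot": [0, 0, 0], "gripper": 36}
    - {"linear": [0, 0, 0.5], "delta_rot": [0, 0, 0], "gripper": 36}
    - {"linear": [0, 0, 0.5], "delta_rot": [0, 0, 0], "gripper": 36}
    - {"linear": [0, 0, 0.5], "delta_rot": [0, 0, 0], "gripper": 36}
    - {"linear": [0, 0, 0.5], "delta_rot": [0, 0, 0], "gripper": 36}
    - {"linear": [0, 0, 0.5], "delta_rot": [0, 0, 0], "gripper": 36}
    - {"linear": [0, 0, 0.4], "delta_rot": [0, 0, 0], "gripper": 36}
    - {"linear": [0, 0, 0.2], "delta_rot": [0, 0, 0], "gripper": 36}
    - {"linear": [0, 0, 0], "delta_rot": [0, 0, 0], "gripper": 36}
    - {"linear": [0, 0, 0], "delta_rot": [0, 0, 0], "gripper": 36}
  grip_force: 30

```text
time: 12.75
tool_pos: [0.5303, 0.228, 0.2569]
tool_rot: [0.0, -0.2, 0.98, 0.0]
force: [0.0, 0.1, -2.0]
grip_width: 0.0438
finger_force: 30.0
```

```bash
python3 - <<'E'
from h import *
s=snap('scene'); o=arm.get_obs(); print(o['tool_pos'],o['force'],o['grip_width'])
u,v=proj(s,o['tool_pos']-[0,0,.06]).astype(int);print(u,v)
cv2.imwrite('pics/crop3.png',cv2.resize(s['color'][v-40:v+40,u-50:u+50],None,fx=6,fy=6,interpolation=cv2.INTER_CUBIC)[:,:,::-1])
E
```

```text
[0.53013928 0.22796331 0.25623736] [-0.28345093  0.41529612 -1.00472052] 0.04352957256580952
380 169
```

View pics/crop3.png

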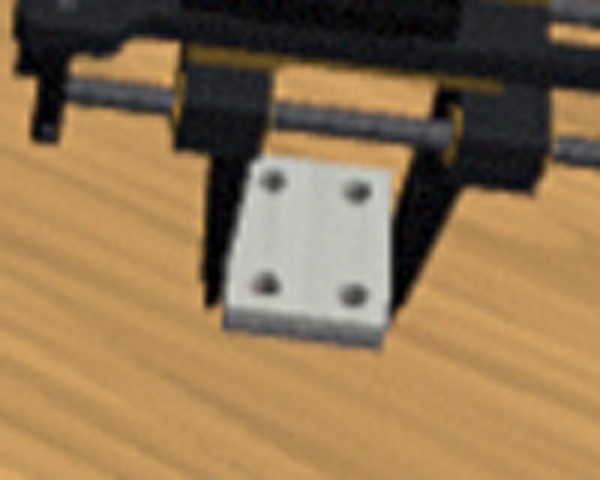

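The scene crop shows both plates gripped flush and level. Next I'll carry them over to the posts.

Emit:
apply_moves:
  steps:
    - {"linear": [0, -0.3, 0], "delta_rot": [0, 0, -0.33], "gripper": 36}
    - {"linear": [0, -0.5, 0], "delta_rot": [0, 0, -0.33], "gripper": 36}
    - {"linear": [0, -0.66, 0], "delta_rot": [0, 0, -0.33], "gripper": 36}
    - {"linear": [0, -0.66, 0], "delta_rot": [0, 0, -0.33], "gripper": 36}
    - {"linear": [0, -0.66, 0], "delta_rot": [0, 0, -0.33], "gripper": 36}
    - {"linear": [0, -0.66, 0], "delta_rot": [0, 0, -0.33], "gripper": 36}
    - {"linear": [0, -0.66, 0], "delta_rot": [0, 0, -0.33], "gripper": 36}
    - {"linear": [0, -0.66, 0], "delta_rot": [0, 0, -0.33], "gripper": 36}
    - {"linear": [0, -0.66, 0], "delta_rot": [0, 0, -0.33], "gripper": 36}
    - {"linear": [0, -0.66, 0], "delta_rot": [0, 0, -0.33], "gripper": 36}
    - {"linear": [0, -0.66, 0], "delta_rot": [0, 0, -0.33], "gripper": 36}
    - {"linear": [0, -0.66, 0], "delta_rot": [0, 0, -0.33], "gripper": 36}
    - {"linear": [0, -0.66, 0], "delta_rot": [0, 0, -0.33], "gripper": 36}
    - {"linear": [0, -0.66, 0], "delta_rot": [0, 0, -0.33], "gripper": 36}
    - {"linear": [0, -0.66, 0], "delta_rot": [0, 0, -0.33], "gripper": 36}
    - {"linear": [0, -0.66, 0], "delta_rot": [0, 0, -0.33], "gripper": 36}
    - {"linear": [0, -0.66, 0], "delta_rot": [0, 0, -0.33], "gripper": 36}
    - {"linear": [0, -0.66, 0], "delta_rot": [0, 0, -0.33], "gripper": 36}
    - {"linear": [0, -0.6, 0], "delta_rot": [0, 0, -0.33], "gripper": 36}
    - {"linear": [0, -0.4, 0], "delta_rot": [0, 0, -0.33], "gripper": 36}

```text
time: 14.47
tool_pos: [0.5297, -0.2688, 0.2558]
tool_rot: [-0.001, 0.088, 0.996, 0.0]
force: [0.1, 1.0, -1.2]
grip_width: 0.0437
finger_force: 30.0
```

Emit:
apply_moves:
  steps:
    - {"linear": [0, 0, 0], "delta_rot": [0, 0, 0], "gripper": 36}
    - {"linear": [0, 0, 0], "delta_rot": [0, 0, 0], "gripper": 36}
    - {"linear": [0, 0, 0], "delta_rot": [0, 0, 0], "gripper": 36}
    - {"linear": [0, 0, 0], "delta_rot": [0, 0, 0], "gripper": 36}

```text
time: 14.8
tool_pos: [0.5304, -0.2653, 0.2568]
tool_rot: [-0.0, 0.086, 0.996, 0.0]
force: [0.5, -0.1, -1.3]
grip_width: 0.0436
finger_force: 30.0
```

Emit:
apply_moves:
  steps:
    - {"linear": [0, -0.05, -0.2], "delta_rot": [0, 0, 0], "gripper": 36}
    - {"linear": [0, 0, -0.4], "delta_rot": [0, 0, 0], "gripper": 36}
    - {"linear": [0, 0, -0.4], "delta_rot": [0, 0, 0], "gripper": 36}
    - {"linear": [0, 0, -0.4], "delta_rot": [0, 0, 0], "gripper": 36}
    - {"linear": [0, 0, -0.4], "delta_rot": [0, 0, 0], "gripper": 36}
    - {"linear": [0, 0, -0.3], "delta_rot": [0, 0, 0], "gripper": 36}
    - {"linear": [0, 0, -0.25], "delta_rot": [0, 0, 0], "gripper": 36}
    - {"linear": [0, 0, -0.15], "delta_rot": [0, 0, 0], "gripper": 36}
    - {"linear": [0, 0, 0], "delta_rot": [0, 0, 0], "gripper": 36}
    - {"linear": [0, 0, 0], "delta_rot": [0, 0, 0], "gripper": 36}
    - {"linear": [0, 0, 0], "delta_rot": [0, 0, 0], "gripper": 36}
    - {"linear": [0, 0, 0], "delta_rot": [0, 0, 0], "gripper": 36}

```text
time: 15.8
tool_pos: [0.5307, -0.2684, 0.1577]
tool_rot: [0.001, 0.086, 0.996, -0.0]
force: [0.3, 0.9, -1.2]
grip_width: 0.0435
finger_force: 30.0
```

```bash
python3 - <<'E'
from h import *
s=snap('scene'); o=arm.get_obs(); print(o['tool_pos'],o['force'],o['grip_width'],o['time'])
u,v=173,121
cv2.imwrite('pics/crop4.png',cv2.resize(s['color'][v-30:v+30,u-40:u+40],None,fx=9,fy=9,interpolation=cv2.INTER_CUBIC)[:,:,::-1])
E
```

```text
[ 0.53068437 -0.26843236  0.15764946] [-0.1193898  -0.28274187 -2.22137906] 0.04391329299790467 15.85
```

View pics/crop4.png

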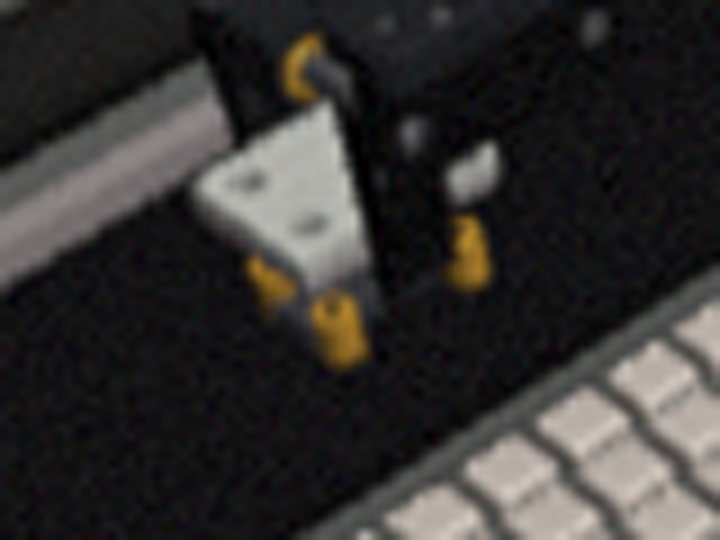

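```bash
python3 - <<'E'
from h import *
s=snap('scene')
for z in(.0995,.1015): print(z,[onz(s,((x+.5)/9-.5+133,(y+.5)/9-.5+91),z).round(4).tolist() for x,y in((247,180),(313,222))])
t=np.radians(-10);c=np.array([.5307,-.2684]);r=np.array([[np.cos(t),-np.sin(t)],[np.sin(t),np.cos(t)]])
print([(c+r@p).round(4).tolist() for p in([.02,-.012],[.02,.012])])
print(spotter.spot_in('scene','posts')[:1]); o=arm.get_obs();print(o['tool_pos'])
E
```

```text
0.0995 [[0.5465, -0.2848, 0.0995], [0.5493, -0.2606, 0.0995]]
0.1015 [[0.548, -0.2828, 0.1015], [0.5508, -0.2586, 0.1015]]
[[0.5483, -0.2837], [0.5525, -0.2601]]
[{'centre': [138.6, 117.5], 'p': 0.89}]
[ 0.53059263 -0.26840279  0.15743069]
```

Emit:
apply_moves:
  steps:
    - {"linear": [0.01, 0.03, -0.03], "delta_rot": [0, 0, 0], "gripper": 36}
    - {"linear": [0, 0, 0], "delta_rot": [0, 0, 0], "gripper": 36}
    - {"linear": [0, 0, 0], "delta_rot": [0, 0, 0], "gripper": 36}
    - {"linear": [0, 0, 0], "delta_rot": [0, 0, 0], "gripper": 36}
    - {"linear": [0, 0, 0], "delta_rot": [0, 0, 0], "gripper": 36}
    - {"linear": [0, 0, 0], "delta_rot": [0, 0, 0], "gripper": 36}

```text
time: 16.45
tool_pos: [0.5309, -0.2671, 0.1558]
tool_rot: [0.0, 0.086, 0.996, 0.0]
force: [0.6, -0.0, -1.3]
grip_width: 0.0438
finger_force: 30.0
```

```bash
python3 - <<'E'
from h import *
o=arm.get_obs();print(o['tool_pos'],o['tool_rot'],o['force'],o['grip_width'],o['qd'])
print(arm.finish_job())
E
```

```text
[ 0.53091832 -0.26712875  0.15576466] [2.24615713e-05 8.61197349e-02 9.96284794e-01 3.01638172e-05] [ 0.6311004  -0.02252824 -1.34312528] 0.04377180817355063 [ 0.00011948 -0.00218187  0.00047906 -0.0008286   0.00067945 -0.0003592 ]
the job is handed in; nothing more can be done
None
```

I squared the plates flush on the block, lifted them as one pack, and handed in the job (no verdict came back) holding it level about 15 mm above the posts, within about 1 mm of the measured post centre by the arm's reading (a rough check from the scene camera was 1–2 mm off).

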